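# Set and lock the delivery stop of a syringe pump

### The arm

A 7-joint arm with a two-finger parallel gripper is mounted at the origin on the work surface. World frame = base frame: x ahead of the robot, y to its left, z up, the work surface at z = 0. Lengths are in m, angles in rad, forces in N, time in s.
With the tool pointing down it reaches from about 0.4 to 0.875 m from the base axis. Payload 4.4 kg.
Tool frame: the origin (TCP) lies between the finger pads; the fingertips stand 11 mm ahead of it and the grasp point (between the pads) lies 8 mm behind it; z points along the fingers, y is the line along which they close (so a half turn about z gives the same grasp; the last joint's range is limited). The gripper opens to 85 mm and grips with 20 to 120 N. Pads are 22 mm wide; open, the fingers measure 114 mm over their backs; the gripper's body (76 mm by 85 mm) begins 54 mm behind the grasp point. The pads swing forward as they close: fully open they stand 13 mm farther back than shut.
Start: joints at [-1.36, 0.628, 0.038, 1.517, -0.027, 0.996, -0.02], TCP at [0.178, 0.625, 0.21] pointing down, gripper open.
Joint ranges: [-3.06, 3.06], [-0.37, 2.12], [-1.25, 1.32], [0.18, 2.47], [-1.1, 4.24], [0.23, 1.98], [-2.94, 2.94]. Speed limits (rad/s): [2.57, 2.57, 3.14, 3.14, 3.14, 3.14, 3.14].

### API

Orientations are given as a unit quaternion [w, x, y, z].
In Python, from station import r, grab_frame gives the robot as it stands.
- The arm moves only by the shell command python3 -m crank 'ROWS' [FORCE]. ROWS is JSON, a list of rows, each an object of numbers: "grip": the closure in counts, from 0 (fully open) to 255 (shut); "x", "y", "z": the shift along the tool's x, y, z in cm; "twist": the turn about the tool's z in rad. A call has exactly 10 rows; each row shifts and turns the commanded pose from where the row before left it, along the tool's axes as they then stand; what a row does not reach is not made up. A row lasts 1/8 s, in which the tool goes at most 62.5 mm and 10.7 degrees, less where a joint would pass 70% of its speed; a pose out of reach is approached as far as the arm can. A call with a gripper value outside its range is refused whole. The fingers move at their own pace and stop on an object; FORCE is the grip in N (left out, the last holds). Time passes only in rows, so rows that do not move let the fingers close, or fill a call up. It gives the time, the measured TCP pose, the force, the opening and the grip force at its end, in the units of the state.
- r.get_state(): the state, without advancing time (a new reading comes with each control period).
- grab_frame(name): name is "scene" or "side" or "wrist"; returns a dict with "img" (480x640x3 uint8, blue, green, red), "range_z" (480x640 float32, m along the optical axis (not along the pixel's ray), 0 where there is no reading), "K" (3x3 intrinsics, pixels), "position" and "orientation" of the camera in the world; the wrist camera has in their place "T_tool_cam" (4x4, takes a point from camera to tool coordinates, whose origin is the TCP and whose axes are the flange's). Camera axes: x right, y down, z forward; pixel columns grow to the right and rows downward; lengths in m; the calibration is good to about 2 mm. A picture is of the moment at which its call begins: read the wrist's pose just before it.
- r.finish_job(): hands the job in; it is judged then, once.
The state is a dict: "clock": time; "q": joint angles; "dq": joint speeds; "joint_efforts": joint torques, N m; "tcp_pos": TCP position; "eef_rot": TCP orientation; "wrist_force": force on the tool from outside, world axes, zero at the start; "wrist_torque": the same for the moment, N m; "grip_width": finger opening in m; "grasp_force": force on a finger pad.
Only numpy, scipy, OpenCV 4.12 (cv2) and the standard library are available. Lean on these libraries where they do the work, as an engineer would, in place of code of your own. Each camera call takes 0.05 s, during which the arm holds its last target. There are 200 camera calls.

### The job

The syringe pump's pusher is parked where the delivery has to end: set the delivery stop to it. Loosen the brass thumbscrew of the stop collar on the syringe-nozzle side of the pusher, slide that collar along its rod until it bears lightly (a few newtons, at most 10 N) on the red rubber-tipped trip screw in the pusher's face, and keep it bearing there while you tighten the thumbscrew again, about as tight as it was. Let go with the collar locked and still touching the red tip, and leave the bottles and the flask standing where they are.

Things in the scene. Friction and masses are not known exactly. Their poses are not given: they have to be found in the camera images.
- pump: White bench-top syringe pump, 190 x 340 x 80 mm case with guide rods and a glass syringe on top, fixed to the bench. Origin: centre of its underside. Its x points to the back, y along the rods towards the syringe's nozzle, z up. Blue panel keys and screen on its -x side. Nothing on it is higher than 135 mm except the two thumbscrews (tops at 162 mm).
- guide_rod: Steel rod, 10 mm diameter, 302 mm long, along y, with a flat on top; fixed at x = +55 mm, z = 108 mm in the pump's frame. Origin: on its axis at mid length. It carries both stop collars; the screw's point presses on its flat. This is only the rod: to read where the collar is, use collar.
- collar: Delivery stop collar, dark steel, 32 mm diameter, 16 mm wide along the rod, keyed to it (slides along the pump's y only, drag about 1 N when free). Origin: on the rod's axis, mid width. It starts 24 to 147 mm from the red tip. An identical refill collar with its own brass screw sits behind the pusher (pump y = -135 mm), fixed: leave it.
- thumbscrew: Brass knurled head, 20 mm diameter, 18 mm high, standing upright over the collar on an 8 mm stem; origin: centre of the head, 45 mm above the rod's axis. Clockwise from above tightens. It starts 0.75 to 1.2 rad tighter than first touch, so 1.4 rad anticlockwise frees it and the same turn back restores its grip (about 28 N on the rod per rad). Turning takes 0.08 to 0.15 Nm; it runs free for 3 rad or more once loose.
- pusher: Blue pusher block, 150 x 24 x 42 mm, top at 126 mm, locked to its lead screw. Origin: on the stop rod's axis, mid thickness; its face to the collar is at +12 mm along y. From the face, 10.5 mm to the +x side of the rod, stands a trip screw with a red rubber tip, 9 mm diameter. Its end is 3 to 21 mm out of the face, set by hand and not measured: find it by feel. The rubber gives under 1 mm at 10 N.
- amber_bottle: Small amber glass reagent bottle, 42 mm diameter, 85 mm high, loose beside the pump. Origin: centre of its underside.
- white_bottle: Small white plastic jar, 46 mm diameter, 80 mm high, loose beside the pump. Origin: centre of its underside.
- flask: Stoppered glass volumetric flask, 50 mm diameter, 116 mm high, loose behind the pump. Origin: centre of its underside.

How it is judged:
On the way, in this order (a step that is already met when the one before it is completed fails the run):
1. the thumbscrew is loosened: it no longer grips the rod (under 2 N) (contact force between thumbscrew and guide_rod below 2 N), for 0.2 s.
2. with the screw loose (grip under 12 N), the collar bears on the pusher's red tip with more than 1 N (contact force between collar and pusher above 1 N and contact force between thumbscrew and guide_rod below 12 N), for 0.2 s.
At the end, for the whole second after the job is handed in: The collar is at rest and still bears on the pusher's red tip (more than 0.4 N), and its thumbscrew grips the rod with more than 14 N (it starts with about 20 to 37 N) (contact force between thumbscrew and guide_rod above 14 N and contact force between collar and pusher above 0.4 N and linear speed of collar below 0.005 m/s); the robot touches nothing.
It fails at once if the collar pressed on the pusher with more than 10 N (contact force between collar and pusher above 10 N).
It fails at once if the thumbscrew overtightened (more than 75 N on the rod, about twice as tight as the tightest start) (contact force between thumbscrew and guide_rod above 75 N).
It fails at once if a bottle or the flask moved more than 20 mm (distance of any of amber_bottle, white_bottle, flask from where it was at the start of the episode above 0.02 m).
It fails at once if a bottle or the flask tipped over (angle between any of amber_bottle, white_bottle, flask's own z axis and vertical above 0.4 rad).
It also fails if it takes over 67 s, if anything falls off the work surface, if the arm or the gripper's body presses on something with over 40 N, if the wrist force passes 120 N, or if a joint passes its speed limit or range.

## Working session

There is one attempt and no reset: what is moved stays moved. The work goes in short steps, Python scripts to look and compute and a shell command to move; the robot and the scene stay as the last step left them, time stands still between calls to the robot, and variables do not carry over. Pictures are saved under pics/ and viewed, at most 10 in all, crops included, and the job is handed in when it is done.

```bash
ls; mkdir -p pics
cat > h.py <<'E'
import numpy as np, cv2
from scipy.spatial.transform import Rotation as R
from station import r, grab_frame
def rot(q): return R.from_quat([q[1],q[2],q[3],q[0]]).as_matrix()
def snap(name,fn):
    s=r.get_state(); f=grab_frame(name)
    if name=='wrist':
        T=np.eye(4);T[:3,:3]=rot(s['eef_rot']);T[:3,3]=s['tcp_pos'];T=T@np.array(f['T_tool_cam'])
    else:
        T=np.eye(4);T[:3,:3]=rot(f['orientation']);T[:3,3]=f['position']
    cv2.imwrite('pics/'+fn+'.png',f['img']); np.savez('pics/'+fn+'.npz',T=T,K=f['K'],d=f['range_z'],img=f['img'])
def w(fn,u,v,z=None,n=1):
    D=np.load('pics/'+fn+'.npz');K=D['K'];T=D['T']
    ray=np.linalg.inv(K)@[u,v,1]
    if z is None:
        p=D['d'][int(v)-n:int(v)+n+1,int(u)-n:int(u)+n+1]; ray=ray*np.median(p[p>0])
    else:
        g=T[:3,:3]@ray; ray=ray*(z-T[2,3])/g[2]
    return T[:3,:3]@ray+T[:3,3]
E
python3 -c "
from h import *
print(r.get_state())
for n in ['scene','side','wrist']: snap(n,n+'0')
print(np.load('pics/scene0.npz')['T'],np.load('pics/side0.npz')['T'])"
```

```text
pics
{'clock': 0.0, 'q': array([-1.3597726 ,  0.62939218,  0.03843388,  1.51838061, -0.02701084,
        0.99630266, -0.02000078]), 'dq': array([ 0.00148666, -0.00093286,  0.00021592, -0.00021812, -0.00038006,
        0.00065019,  0.00089841]), 'joint_efforts': array([ 1.39728331e-04, -5.63413131e+01,  1.22552443e+00, -1.93454969e+01,
        1.07966020e-02,  1.03657233e-02, -1.49911614e-05]), 'tcp_pos': array([0.1774253 , 0.62460739, 0.20855511]), 'eef_rot': array([-1.28189358e-04,  1.37970490e-01,  9.90435853e-01, -9.74134417e-04]), 'wrist_force': array([-0.70211854, -0.52939264,  1.11982128]), 'wrist_torque': array([ 0.00962517,  0.03620753, -0.02248589]), 'grasp_force': 0.0, 'grip_width': 0.08533473684172596}
[[ 0.80569178  0.48363052 -0.34199748  1.00883975]
 [ 0.59230971 -0.6631403   0.45761792 -0.53466264]
 [-0.00547432 -0.57126742 -0.82074574  1.04101132]
 [ 0.          0.          0.          1.        ]] [[ 0.76135334 -0.35709638  0.54113147 -0.02837129]
 [-0.64815941 -0.43877318  0.62238852 -0.76297742]
 [ 0.01518129 -0.82459704 -0.56551681  0.79307532]
 [ 0.          0.          0.          1.        ]]
```

View pics/scene0.png

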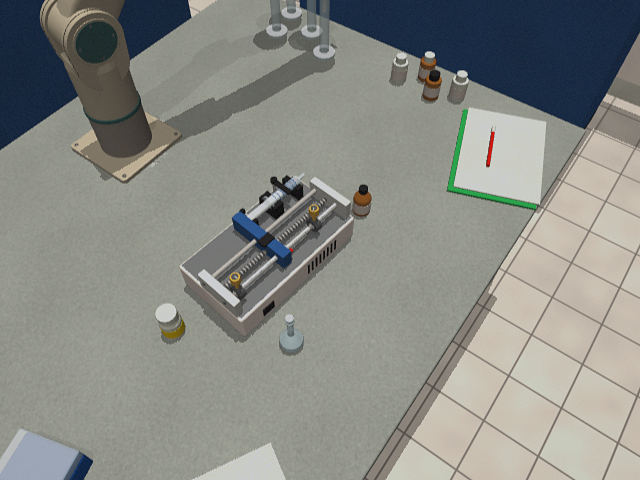

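View pics/side0.png

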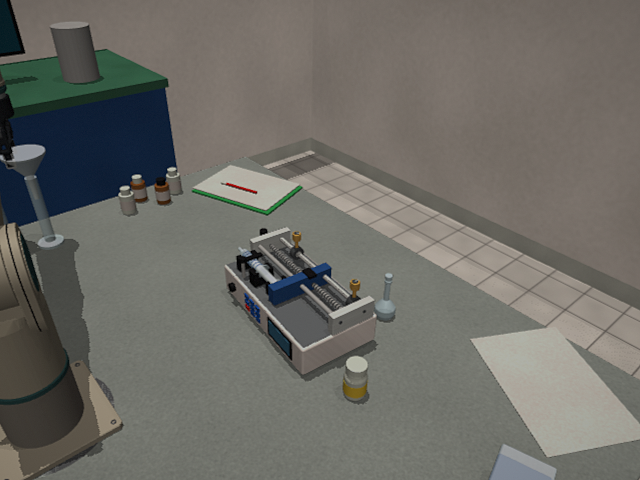

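```bash
python3 -c "
from h import *
a=cv2.imread('pics/scene0.png')[170:350,150:390];b=cv2.imread('pics/side0.png')[225:375,220:400]
cv2.imwrite('pics/c0.png',cv2.resize(a,(792,594),interpolation=3))
cv2.imwrite('pics/c1.png',cv2.resize(b,(720,600),interpolation=3))"
```

```text
(no output)
```

View pics/c0.png

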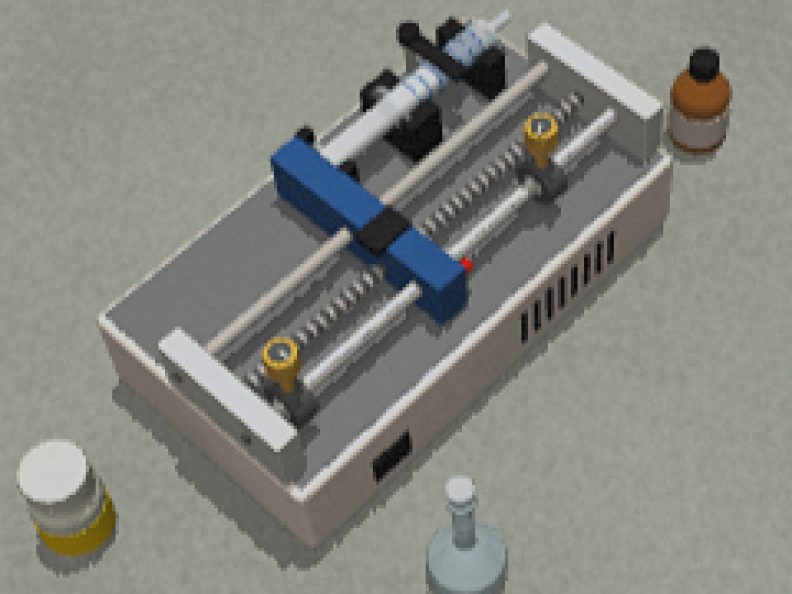

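View pics/c1.png

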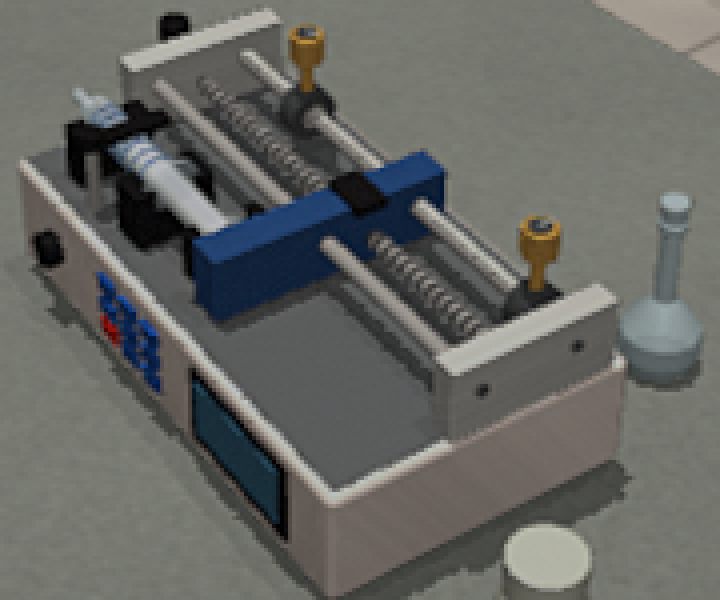

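```bash
python3 -c "
from h import *
np.set_printoptions(precision=4,suppress=True)
S=lambda x,y:(x/3.3+150,y/3.3+170)
C=lambda x,y:(x/4+220,y/4+225)
for n,p,z in [('del',(541,124),.162),('ref',(282,349),.162),('pushA',(272,160),.126),('pushB',(303,138),.126),('pushC',(467,268),.126),('pushD',(435,292),.126),('amb',(705,55),.085),('flask',(460,485),.116),('white',(55,455),.08),('red',(467,266),.108)]:
  print(n,w('scene0',*S(*p),z))
for n,p,z in [('del',(307,32),.162),('ref',(540,225),.162)]: print(n,w('side0',*C(*p),z))
a=w('scene0',*S(541,124),.162);b=w('scene0',*S(282,349),.162);d=(a-b)[:2];print(np.linalg.norm(d),np.degrees(np.arctan2(d[1],d[0])))
print(rot(r.get_state()['eef_rot']))
"
```

```text
del [0.5987 0.0132 0.162 ]
ref [ 0.5759 -0.201   0.162 ]
pushA [ 0.4625 -0.0867  0.126 ]
pushB [ 0.4668 -0.062   0.126 ]
pushC [ 0.6109 -0.0788  0.126 ]
pushD [ 0.6059 -0.1036  0.126 ]
amb [0.6179 0.175  0.085 ]
flask [ 0.6926 -0.1917  0.116 ]
white [ 0.475  -0.3042  0.08  ]
red [ 0.6021 -0.0687  0.108 ]
del [0.5964 0.0098 0.162 ]
ref [ 0.5735 -0.2041  0.162 ]
0.21539174197927713 83.93942900780601
[[-0.9619  0.2733 -0.0004]
 [ 0.2733  0.9619 -0.0014]
 [ 0.     -0.0015 -1.    ]]
```

```bash
python3 -m crank '[{"grip":0,"x":-2.8,"y":-2.35},{"grip":0,"x":-2.8,"y":-2.35},{"grip":0,"x":-2.8,"y":-2.35},{"grip":0,"x":-2.8,"y":-2.35},{"grip":0,"x":-2.8,"y":-2.35},{"grip":0,"x":-2.8,"y":-2.35},{"grip":0,"x":-2.8,"y":-2.35},{"grip":0,"x":-2.8,"y":-2.35},{"grip":0,"x":-2.8,"y":-2.35},{"grip":0,"x":-2.8,"y":-2.35}]' 60
python3 -m crank '[{"grip":0,"x":-2.8,"y":-2.35},{"grip":0,"x":-2.8,"y":-2.35},{"grip":0,"x":-2.8,"y":-2.35},{"grip":0,"x":-2.8,"y":-2.35},{"grip":0,"x":-2.8,"y":-2.35},{"grip":0,"x":-2.8,"y":-2.35},{"grip":0,"x":-2.8,"y":-2.35},{"grip":0,"x":-2.8,"y":-2.35},{"grip":0,"x":0},{"grip":0,"x":0}]'
python3 -c "
from h import *
s=r.get_state();print(s['q'],s['clock']);print(rot(s['eef_rot']));snap('wrist','w1')
print(np.load('pics/w1.npz')['T'])"
```

```text
[-1.35977783  0.62915601  0.03843696  1.51811113 -0.02700981  0.99629954
 -0.01997309] 0.15
[[-9.61938388e-01  2.73266121e-01 -4.05260066e-04]
 [ 2.73266422e-01  9.61937370e-01 -1.39936741e-03]
 [ 7.43509899e-06 -1.45684920e-03 -9.99998939e-01]]
[[ 2.74194680e-01  9.24560992e-01  2.64583161e-01  1.10746231e-01]
 [ 9.61674035e-01 -2.63448945e-01 -7.60112094e-02  6.44959473e-01]
 [-5.72844547e-04  2.75284625e-01 -9.61362599e-01  3.73994661e-01]
 [ 0.00000000e+00  0.00000000e+00  0.00000000e+00  1.00000000e+00]]invalid input
invalid input
```

```bash
python3 -m crank '[{"grip":0,"x":-2.8,"y":-2.35,"z":0,"twist":0},{"grip":0,"x":-2.8,"y":-2.35,"z":0,"twist":0},{"grip":0,"x":-2.8,"y":-2.35,"z":0,"twist":0},{"grip":0,"x":-2.8,"y":-2.35,"z":0,"twist":0},{"grip":0,"x":-2.8,"y":-2.35,"z":0,"twist":0},{"grip":0,"x":-2.8,"y":-2.35,"z":0,"twist":0},{"grip":0,"x":-2.8,"y":-2.35,"z":0,"twist":0},{"grip":0,"x":-2.8,"y":-2.35,"z":0,"twist":0},{"grip":0,"x":-2.8,"y":-2.35,"z":0,"twist":0},{"grip":0,"x":-2.8,"y":-2.35,"z":0,"twist":0}]' 60
```

```text
clock: 1.45
tcp_pos: [0.3833, 0.3217, 0.2095]
eef_rot: [0.0, 0.138, 0.99, 0.0]
wrist_force: [0.0, 1.4, -0.2]
grip_width: 0.0853
grasp_force: 0.0
```

```bash
python3 -m crank '[{"grip":0,"x":-3,"y":-2.6,"z":0,"twist":0},{"grip":0,"x":-3,"y":-2.6,"z":0,"twist":0},{"grip":0,"x":-3,"y":-2.6,"z":0,"twist":0},{"grip":0,"x":-3,"y":-2.6,"z":0,"twist":0},{"grip":0,"x":-3,"y":-2.6,"z":0,"twist":0},{"grip":0,"x":-3,"y":-2.6,"z":0,"twist":0},{"grip":0,"x":-3,"y":-2.6,"z":0,"twist":0},{"grip":0,"x":-3,"y":-2.6,"z":0,"twist":0},{"grip":0,"x":-3,"y":-2.6,"z":0,"twist":0},{"grip":0,"x":-1,"y":0,"z":0,"twist":0}]' 60
python3 -c "
from h import *
s=r.get_state();print(s['q'],s['clock']);print(rot(s['eef_rot']));snap('wrist','w1')"
```

```text
clock: 2.7
tcp_pos: [0.589, 0.0171, 0.2094]
eef_rot: [0.0, 0.141, 0.99, -0.001]
wrist_force: [-0.3, 1.1, -0.0]
grip_width: 0.0854
grasp_force: 0.0
[-0.13321286  0.54086262  0.08582704  1.69521459 -0.05341914  0.90765854
  1.26198621] 2.7
[[-9.60467852e-01  2.78390761e-01  2.98023467e-04]
 [ 2.78389605e-01  9.60466054e-01 -2.04610663e-03]
 [-8.55858606e-04 -1.88225301e-03 -9.99997862e-01]]
```

View pics/w1.png

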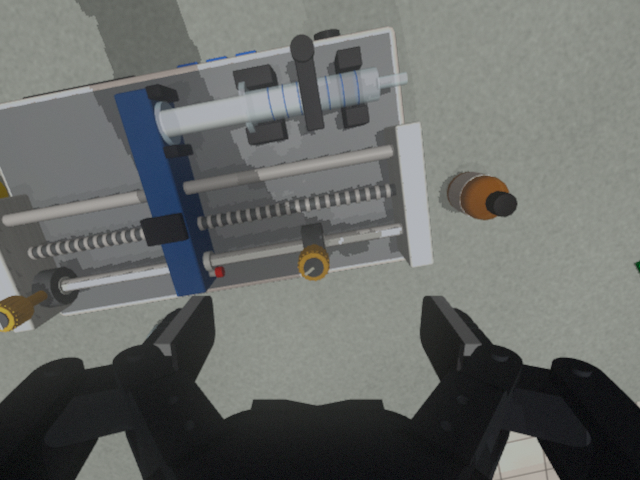

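```bash
python3 -c "
from h import *
np.set_printoptions(precision=4,suppress=True)
print('head',w('w1',315,264,.162),w('w1',316,265))
print('ref',w('w1',7,315,.162))
print('red',w('w1',222,272,.108))
print('collar',w('w1',313,238,.12))
print('rod ends',w('w1',206,262,.113),w('w1',398,230,.113))
"
```

```text
head [0.5966 0.0145 0.162 ] [0.5969 0.0151 0.1635]
ref [ 0.5736 -0.1961  0.162 ]
red [ 0.6009 -0.0664  0.108 ]
collar [0.5908 0.0143 0.12  ]
rod ends [ 0.5879 -0.0737  0.113 ] [0.6048 0.0787 0.113 ]
```

```bash
python3 -m crank '[{"grip":0,"x":-0.85,"y":-0.05,"z":0,"twist":0},{"grip":0,"x":0,"y":0,"z":0,"twist":0.15},{"grip":0,"x":0,"y":0,"z":0.2,"twist":0.15},{"grip":0,"x":0,"y":0,"z":0.2,"twist":0.15},{"grip":0,"x":0,"y":0,"z":0.2,"twist":0.15},{"grip":0,"x":0,"y":0,"z":0.2,"twist":0.15},{"grip":0,"x":0,"y":0,"z":0.2,"twist":0.15},{"grip":0,"x":0,"y":0,"z":0.2,"twist":0.15},{"grip":0,"x":0,"y":0,"z":0.2,"twist":0.15},{"grip":0,"x":0,"y":0,"z":0,"twist":0.03}]' 60
python3 -c "
from h import *
np.set_printoptions(precision=4,suppress=True)
s=r.get_state();print(s['q'],s['clock'],s['tcp_pos']);print(rot(s['eef_rot']));snap('wrist','w2')"
```

```text
clock: 4.0
tcp_pos: [0.5958, 0.02, 0.1952]
eef_rot: [-0.0, 0.683, 0.73, -0.0]
wrist_force: [0.2, 0.4, -0.2]
grip_width: 0.0854
grasp_force: 0.0
[-0.3437  0.5991  0.4229  1.6973 -0.2981  0.9102  0.2651] 4.0 [0.5958 0.02   0.1952]
[[-0.0663  0.9978 -0.0008]
 [ 0.9978  0.0663  0.0005]
 [ 0.0006 -0.0008 -1.    ]]
```

View pics/w2.png

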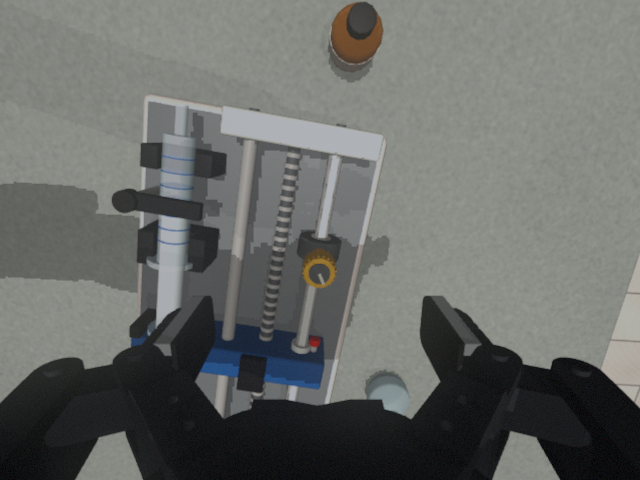

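```bash
python3 -c "
from h import *
np.set_printoptions(precision=4,suppress=True)
h=w('w2',319.5,271,.162);print('head',h,w('w2',321,268),'red',w('w2',314,340,.108))
s=r.get_state();M=rot(s['eef_rot']);print(s['tcp_pos'],M.T@(h-s['tcp_pos'])*100)
"
```

```text
head [0.5981 0.0141 0.162 ] [0.5988 0.0167 0.1637] red [ 0.5993 -0.0674  0.108 ]
[0.5959 0.0198 0.1954] [-0.5851  0.1827  3.3351]
```

```bash
python3 -m crank '[{"grip":0,"x":-0.55,"y":0.15,"z":0,"twist":0},{"grip":0,"x":0,"y":0,"z":0.8,"twist":0},{"grip":0,"x":0,"y":0,"z":0.8,"twist":0},{"grip":0,"x":0,"y":0,"z":0.8,"twist":0},{"grip":0,"x":0,"y":0,"z":0.8,"twist":0},{"grip":50,"x":0,"y":0,"z":0.8,"twist":0},{"grip":100,"x":0,"y":0,"z":0.8,"twist":0},{"grip":130,"x":0,"y":0,"z":0,"twist":0},{"grip":150,"x":0,"y":0,"z":0,"twist":0},{"grip":150,"x":0,"y":0,"z":0,"twist":0}]' 40
```

```text
clock: 5.3
tcp_pos: [0.5983, 0.0129, 0.1478]
eef_rot: [0.0, 0.684, 0.729, 0.0]
wrist_force: [0.5, 0.5, 0.3]
grip_width: 0.0356
grasp_force: 0.0
```

```bash
python3 -m crank '[{"grip":170,"x":0,"y":0,"z":0,"twist":0},{"grip":180,"x":0,"y":0,"z":0,"twist":0},{"grip":190,"x":0,"y":0,"z":0,"twist":0},{"grip":200,"x":0,"y":0,"z":0,"twist":0},{"grip":210,"x":0,"y":0,"z":0,"twist":0},{"grip":220,"x":0,"y":0,"z":0,"twist":0},{"grip":230,"x":0,"y":0,"z":0,"twist":0},{"grip":230,"x":0,"y":0,"z":0,"twist":0},{"grip":230,"x":0,"y":0,"z":0,"twist":0},{"grip":230,"x":0,"y":0,"z":0,"twist":0}]' 40; python3 -c "
from h import *
s=r.get_state();print(s['wrist_torque'],s['q'])"
```

```text
clock: 6.55
tcp_pos: [0.598, 0.0129, 0.1475]
eef_rot: [-0.0, 0.684, 0.729, 0.0]
wrist_force: [0.5, -0.2, -0.3]
grip_width: 0.0084
grasp_force: 0.0
[0.0274735  0.02643256 0.00098628] [-0.31243574  0.65800229  0.39449766  1.73849337 -0.33016212  0.81110198
  0.30149441]
```

```bash
python3 -c "
from h import *
snap('wrist','w3');snap('scene','s3')
a=cv2.imread('pics/w3.png')[120:480,140:500];b=cv2.imread('pics/s3.png')[130:310,220:400]
cv2.imwrite('pics/c3.png',np.hstack([cv2.resize(a,(400,400)),cv2.resize(b,(400,400))]))"
```

```text
(no output)
```

View pics/c3.png

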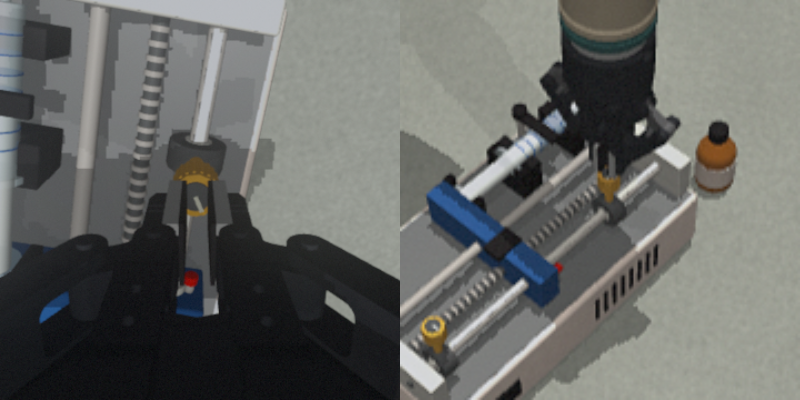

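```bash
python3 -c "
from h import *
np.set_printoptions(precision=4,suppress=True)
s=r.get_state();M=rot(s['eef_rot']);t=np.array(s['tcp_pos']);print(s['grip_width'])
for v in (230,250,265,275,285,295,305,315,330,350):
  print(v,[tuple(np.round(M.T@(w('w3',u,v,n=0)-t)*1000).astype(int)) if np.load('pics/w3.npz')['d'][v,u]>0 else None for u in (275,285,295,302,308,315,322,330,338,345,355)])
"
```

```text
0.008191561495398488
230 [(np.int64(17), np.int64(-25), np.int64(42)), (np.int64(11), np.int64(-21), np.int64(65)), (np.int64(11), np.int64(-15), np.int64(66)), (np.int64(11), np.int64(-10), np.int64(65)), (np.int64(11), np.int64(-6), np.int64(66)), (np.int64(19), np.int64(-1), np.int64(36)), (np.int64(20), np.int64(3), np.int64(33)), (np.int64(11), np.int64(9), np.int64(66)), (np.int64(11), np.int64(15), np.int64(65)), (np.int64(11), np.int64(20), np.int64(65)), (np.int64(11), np.int64(26), np.int64(65))]
250 [(np.int64(5), np.int64(-26), np.int64(41)), (np.int64(-3), np.int64(-22), np.int64(65)), (np.int64(8), np.int64(-13), np.int64(32)), (np.int64(10), np.int64(-8), np.int64(26)), (np.int64(9), np.int64(-5), np.int64(29)), (np.int64(8), np.int64(-1), np.int64(31)), (np.int64(8), np.int64(3), np.int64(32)), (np.int64(7), np.int64(8), np.int64(35)), (np.int64(6), np.int64(13), np.int64(37)), (np.int64(-3), np.int64(20), np.int64(66)), (np.int64(-3), np.int64(27), np.int64(64))]
265 [(np.int64(-14), np.int64(-29), np.int64(65)), (np.int64(-14), np.int64(-22), np.int64(65)), (np.int6
[... 3145 characters left out ...]
), np.int64(4), np.int64(65)), (np.int64(8), np.int64(5), np.int64(-59)), (np.int64(13), np.int64(7), np.int64(-67)), (np.int64(13), np.int64(9), np.int64(-67)), (np.int64(15), np.int64(12), np.int64(-70))]
350 [(np.int64(12), np.int64(-12), np.int64(-77)), (np.int64(13), np.int64(-9), np.int64(-78)), (np.int64(13), np.int64(-6), np.int64(-78)), (np.int64(1), np.int64(-5), np.int64(-61)), (np.int64(-81), np.int64(-6), np.int64(64)), (np.int64(-82), np.int64(-1), np.int64(65)), (np.int64(-83), np.int64(4), np.int64(67)), (np.int64(0), np.int64(5), np.int64(-59)), (np.int64(9), np.int64(7), np.int64(-72)), (np.int64(12), np.int64(9), np.int64(-78)), (np.int64(13), np.int64(11), np.int64(-78))]
```

```bash
python3 -c "
from h import *
b=cv2.imread('pics/s3.png')[190:240,290:340];a=cv2.imread('pics/w3.png')[230:400,235:405]
cv2.imwrite('pics/c4.png',np.hstack([cv2.resize(a,(400,400),interpolation=2),cv2.resize(b,(400,400),interpolation=2)]))"
```

```text
(no output)
```

View pics/c4.png

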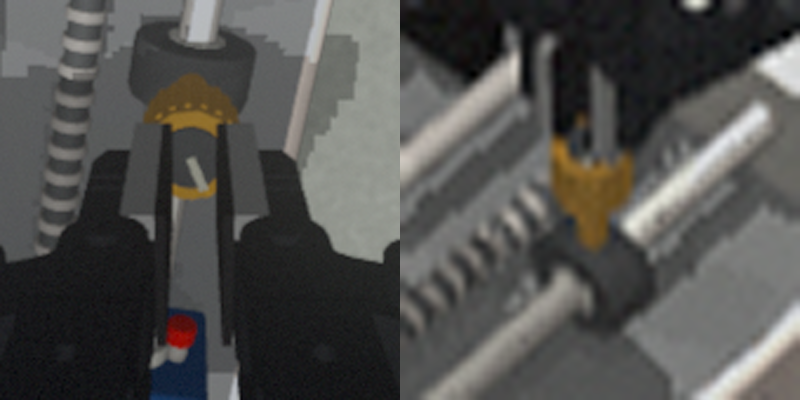

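```bash
python3 -m crank '[{"grip":150,"x":0.15,"y":0.05,"z":0,"twist":0},{"grip":150,"x":0,"y":0,"z":0,"twist":0},{"grip":150,"x":0,"y":0,"z":0,"twist":0},{"grip":150,"x":0,"y":0,"z":0,"twist":0},{"grip":150,"x":0,"y":0,"z":0.5,"twist":0},{"grip":150,"x":0,"y":0,"z":0.7,"twist":0},{"grip":150,"x":0,"y":0,"z":0.7,"twist":0},{"grip":150,"x":0,"y":0,"z":0.7,"twist":0},{"grip":150,"x":0,"y":0,"z":0.7,"twist":0},{"grip":150,"x":0,"y":0,"z":0.3,"twist":0}]' 40;  python3 -m crank '[{"grip":160,"x":0,"y":0,"z":0,"twist":0},{"grip":170,"x":0,"y":0,"z":0,"twist":0},{"grip":180,"x":0,"y":0,"z":0,"twist":0},{"grip":190,"x":0,"y":0,"z":0,"twist":0},{"grip":200,"x":0,"y":0,"z":0,"twist":0},{"grip":210,"x":0,"y":0,"z":0,"twist":0},{"grip":220,"x":0,"y":0,"z":0,"twist":0},{"grip":230,"x":0,"y":0,"z":0,"twist":0},{"grip":230,"x":0,"y":0,"z":0,"twist":0},{"grip":230,"x":0,"y":0,"z":0,"twist":0}]' 40; python3 -c "
from h import *
s=r.get_state();print(s['wrist_torque'],s['q'])
M=rot(s['eef_rot']);t=np.array(s['tcp_pos']);snap('wrist','w5')
for v in (240,255,265,275,285,295,305,315):
  print(v,[(np.round(M.T@(w('w5',u,v,n=0)-t)*1000).astype(int)).tolist() if np.load('pics/w5.npz')['d'][v,u]>0 else None for u in (275,285,295,308,322,330,338,345)])
"
```

```text
clock: 7.9
tcp_pos: [0.5981, 0.0144, 0.1108]
eef_rot: [-0.0, 0.684, 0.729, -0.0]
wrist_force: [0.2, -0.7, 0.6]
grip_width: 0.0349
grasp_force: 0.0
clock: 9.15
tcp_pos: [0.5974, 0.0144, 0.1118]
eef_rot: [-0.001, 0.684, 0.729, -0.0]
wrist_force: [-3.6, 0.0, 4.3]
grip_width: 0.0184
grasp_force: 38.8
[-0.03281879  0.82817469  0.01534164] [-0.29880958  0.70400497  0.36987573  1.76573448 -0.35500779  0.73991467
  0.32006254]
240 [[20, -22, 11], [14, -18, 30], [15, -12, 30], [14, -5, 30], [24, 3, -2], [24, 7, -2], [14, 13, 30], [15, 17, 29]]
255 [[5, -24, 30], [5, -18, 30], [5, -13, 31], [5, -5, 30], [16, 3, -2], [15, 7, 0], [5, 13, 30], [5, 17, 30]]
265 [[-1, -25, 30], [-1, -18, 29], [9, -11, 4], [8, -4, 5], [10, 3, -1], [10, 7, 1], [-1, 13, 30], [-1, 17, 30]]
275 [[-7, -25, 30], [-8, -19, 31], [7, -10, -6], [8, -4, -8], [6, 3, -4], [5, 7, -2], [5, 11, -1], [4, 15, 1]]
285 [[-14, -25, 29], [12, -13, -29], [12, -9, -30], [4, -4, -12], [5, 3, -13], [4, 7, -12], [4, 11, -10], [12, 12, -29]]
295 [[7, -17, -30], [12, -12, -40], [9, -9, -33], [-1, -4, -12], [2, 3, -17], [-1, 7, -12], [-2, 11, -9], [12, 12, -38]]
305 [[12, -15, -48], [12, -11, -47], [4, -9, -33], [9, -3, -41], [8, 2, -41], [7, 6, -39], [-8, 11, -7], [11, 11, -47]]
315 [[12, -14, -55], [12, -11, -56], [5, -8, -42], [9, -3, -50], [9, 2, -50], [7, 5, -47], [5, 9, -42], [12, 10, -55]]
```

```bash
python3 -m crank '[{"grip":255,"x":0,"y":0,"z":0,"twist":0},{"grip":255,"x":0,"y":0,"z":0,"twist":-0.15},{"grip":255,"x":0,"y":0,"z":0,"twist":-0.15},{"grip":255,"x":0,"y":0,"z":0,"twist":-0.15},{"grip":255,"x":0,"y":0,"z":0,"twist":-0.15},{"grip":255,"x":0,"y":0,"z":0,"twist":-0.15},{"grip":255,"x":0,"y":0,"z":0,"twist":-0.15},{"grip":255,"x":0,"y":0,"z":0,"twist":-0.15},{"grip":255,"x":0,"y":0,"z":0,"twist":-0.15},{"grip":255,"x":0,"y":0,"z":0,"twist":-0.15}]' 60;  python3 -m crank '[{"grip":255,"x":0,"y":0,"z":0,"twist":-0.05},{"grip":255,"x":0,"y":0,"z":0,"twist":0},{"grip":255,"x":0,"y":0,"z":0,"twist":0},{"grip":255,"x":0,"y":0,"z":0,"twist":0},{"grip":255,"x":0,"y":0,"z":0,"twist":0},{"grip":255,"x":0,"y":0,"z":0,"twist":0},{"grip":255,"x":0,"y":0,"z":0,"twist":0},{"grip":255,"x":0,"y":0,"z":0,"twist":0},{"grip":255,"x":0,"y":0,"z":0,"twist":0},{"grip":255,"x":0,"y":0,"z":0,"twist":0}]' 60;python3 -c "
from h import *
np.set_printoptions(precision=4,suppress=True)
s=r.get_state();M=rot(s['eef_rot']);print(s['wrist_torque'],s['q'],M, M.T@[-.1075,-.9942,0])
"
```

```text
clock: 10.45
tcp_pos: [0.5955, 0.0143, 0.1115]
eef_rot: [-0.003, 0.076, 0.997, -0.0]
wrist_force: [-6.8, 0.3, 7.0]
grip_width: 0.018
grasp_force: 58.5
clock: 11.7
tcp_pos: [0.5955, 0.0144, 0.1115]
eef_rot: [-0.003, 0.053, 0.999, -0.0]
wrist_force: [-6.5, -0.0, 7.6]
grip_width: 0.0183
grasp_force: 58.5
[0.0542 1.3986 0.0309] [-0.0529  0.6728 -0.0291  1.7598  0.0272  0.7149  1.3676] [[-0.9943  0.1067 -0.0055]
 [ 0.1067  0.9943 -0.0001]
 [ 0.0054 -0.0007 -1.    ]] [ 0.0008 -1.      0.0007]
```

```bash
python3 -m crank '[{"grip":255,"x":0.2,"y":0,"z":-0.07,"twist":0},{"grip":255,"x":0,"y":0,"z":0,"twist":0},{"grip":255,"x":0,"y":-0.2,"z":0,"twist":0},{"grip":255,"x":0,"y":-0.2,"z":0,"twist":0},{"grip":255,"x":0,"y":-0.2,"z":0,"twist":0},{"grip":255,"x":0,"y":-0.2,"z":0,"twist":0},{"grip":255,"x":0,"y":-0.2,"z":0,"twist":0},{"grip":255,"x":0,"y":0,"z":0,"twist":0},{"grip":255,"x":0,"y":0,"z":0,"twist":0},{"grip":255,"x":0,"y":0,"z":0,"twist":0}]' 60;python3 -c "
from h import *
np.set_printoptions(precision=4,suppress=True)
s=r.get_state();print(s['wrist_torque'],s['tcp_pos'],s['wrist_force'])
snap('wrist','w6')
a=cv2.imread('pics/w6.png')[230:400,235:405];b=cv2.imread('pics/w5.png')[230:400,235:405]
cv2.imwrite('pics/c6.png',np.hstack([cv2.resize(b,(400,400),interpolation=2),cv2.resize(a,(400,400),interpolation=2)]))
"
```

```text
clock: 12.95
tcp_pos: [0.5944, 0.0041, 0.1117]
eef_rot: [-0.001, 0.054, 0.999, -0.0]
wrist_force: [-4.3, 0.2, -4.1]
grip_width: 0.0182
grasp_force: 58.6
[0.0733 1.0307 0.0416] [0.5944 0.0041 0.1117] [-4.2687  0.2248 -4.1258]
```

View pics/c6.png

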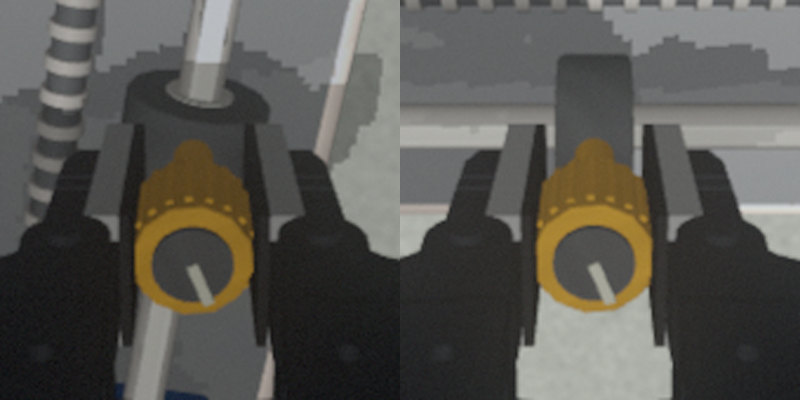

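```bash
python3 -m crank '[{"grip":255,"x":0.1,"y":-0.5,"z":0.04,"twist":0},{"grip":255,"x":0,"y":-0.6,"z":0,"twist":0},{"grip":255,"x":0,"y":-0.6,"z":0,"twist":0},{"grip":255,"x":0,"y":-0.6,"z":0,"twist":0},{"grip":255,"x":0,"y":-0.6,"z":0,"twist":0},{"grip":255,"x":0,"y":-0.6,"z":0,"twist":0},{"grip":255,"x":0,"y":-0.6,"z":0,"twist":0},{"grip":255,"x":0,"y":-0.6,"z":0,"twist":0},{"grip":255,"x":0,"y":-0.3,"z":0,"twist":0},{"grip":255,"x":0,"y":0,"z":0,"twist":0}]' 60;python3 -c "
from h import *
np.set_printoptions(precision=4,suppress=True)
s=r.get_state();snap('wrist','w7');snap('scene','s7')
print(s['tcp_pos'],s['wrist_force'],rot(s['eef_rot']).T@[-.1075,-.9942,0])
f=np.load('pics/s7.npz')['img'].astype(int);m=(f[...,2]>130)&(f[...,1]<70)&(f[...,0]<70);v,u=np.nonzero(m);k=(u>200)&(u<360)&(v>200)&(v<300);print(u[k],v[k])
"
```

```text
clock: 14.25
tcp_pos: [0.5891, -0.0457, 0.1118]
eef_rot: [0.0, 0.054, 0.999, -0.0]
wrist_force: [-2.0, -0.3, -7.6]
grip_width: 0.0184
grasp_force: 58.6
[ 0.5891 -0.0457  0.1118] [-1.9898 -0.321  -7.5848] [ 0.0004 -1.      0.0006]
[290 291 291 292 291] [249 249 250 250 251]
```

```bash
python3 -m crank '[{"grip":255,"x":0.05,"y":-0.1,"z":0.05,"twist":0},{"grip":255,"x":0,"y":-0.1,"z":0,"twist":0},{"grip":255,"x":0,"y":-0.1,"z":0,"twist":0},{"grip":255,"x":0,"y":-0.1,"z":0,"twist":0},{"grip":255,"x":0,"y":-0.1,"z":0,"twist":0},{"grip":255,"x":0,"y":-0.1,"z":0,"twist":0},{"grip":255,"x":0,"y":-0.1,"z":0,"twist":0},{"grip":255,"x":0,"y":0,"z":0,"twist":0},{"grip":255,"x":0,"y":0,"z":0,"twist":0},{"grip":255,"x":0,"y":0,"z":0,"twist":0}]' 60
python3 -m crank '[{"grip":255,"x":0,"y":-0.05,"z":0,"twist":0},{"grip":255,"x":0,"y":-0.05,"z":0,"twist":0},{"grip":255,"x":0,"y":-0.05,"z":0,"twist":0},{"grip":255,"x":0,"y":0,"z":0,"twist":0},{"grip":255,"x":0,"y":0,"z":0,"twist":0},{"grip":255,"x":0,"y":0,"z":0,"twist":0},{"grip":255,"x":0,"y":0,"z":0,"twist":0},{"grip":255,"x":0,"y":0,"z":0,"twist":0},{"grip":255,"x":0,"y":0,"z":0,"twist":0},{"grip":255,"x":0,"y":0,"z":0,"twist":0}]' 60
```

```text
clock: 15.6
tcp_pos: [0.5883, -0.0521, 0.1116]
eef_rot: [0.001, 0.053, 0.999, -0.0]
wrist_force: [0.3, -0.5, 1.6]
grip_width: 0.0184
grasp_force: 59.0
clock: 16.85
tcp_pos: [0.5881, -0.0534, 0.1115]
eef_rot: [0.0, 0.053, 0.999, 0.0]
wrist_force: [1.3, -0.1, 4.7]
grip_width: 0.018
grasp_force: 59.3
```

```bash
python3 -m crank '[{"grip":255,"x":0,"y":-0.05,"z":0,"twist":0},{"grip":255,"x":0,"y":-0.05,"z":0,"twist":0},{"grip":255,"x":0,"y":-0.05,"z":0,"twist":0},{"grip":255,"x":0,"y":0,"z":0,"twist":0},{"grip":255,"x":0,"y":0,"z":0,"twist":0},{"grip":255,"x":0,"y":0,"z":0,"twist":0},{"grip":255,"x":0,"y":0,"z":0,"twist":0},{"grip":255,"x":0,"y":0,"z":0,"twist":0},{"grip":255,"x":0,"y":0,"z":0,"twist":0},{"grip":255,"x":0,"y":0,"z":0,"twist":0}]' 60
```

```text
clock: 18.1
tcp_pos: [0.5879, -0.0549, 0.1116]
eef_rot: [0.0, 0.053, 0.999, -0.0]
wrist_force: [1.3, 1.0, 4.0]
grip_width: 0.018
grasp_force: 59.3
```

```bash
python3 -m crank '[{"grip":255,"x":0,"y":-0.05,"z":0,"twist":0},{"grip":255,"x":0,"y":-0.05,"z":0,"twist":0},{"grip":255,"x":0,"y":0,"z":0,"twist":0},{"grip":255,"x":0,"y":0,"z":0,"twist":0},{"grip":255,"x":0,"y":0,"z":0,"twist":0},{"grip":255,"x":0,"y":0,"z":0,"twist":0},{"grip":255,"x":0,"y":0,"z":0,"twist":0},{"grip":255,"x":0,"y":0,"z":0,"twist":0},{"grip":255,"x":0,"y":0,"z":0,"twist":0},{"grip":255,"x":0,"y":0,"z":0,"twist":0}]' 60
```

```text
clock: 19.35
tcp_pos: [0.5878, -0.0558, 0.1115]
eef_rot: [0.0, 0.053, 0.999, 0.0]
wrist_force: [0.4, 0.3, 5.4]
grip_width: 0.0177
grasp_force: 59.3
```

```bash
python3 -m crank '[{"grip":255,"x":0,"y":-0.05,"z":-0.03,"twist":0},{"grip":255,"x":0,"y":-0.05,"z":0,"twist":0},{"grip":255,"x":0,"y":-0.05,"z":0,"twist":0},{"grip":255,"x":0,"y":0,"z":0,"twist":0},{"grip":255,"x":0,"y":0,"z":0,"twist":0},{"grip":255,"x":0,"y":0,"z":0,"twist":0},{"grip":255,"x":0,"y":0,"z":0,"twist":0},{"grip":255,"x":0,"y":0,"z":0,"twist":0},{"grip":255,"x":0,"y":0,"z":0,"twist":0},{"grip":255,"x":0,"y":0,"z":0,"twist":0}]' 60
```

```text
clock: 20.6
tcp_pos: [0.5876, -0.0568, 0.1116]
eef_rot: [0.0, 0.053, 0.999, 0.0]
wrist_force: [3.2, 3.1, 0.8]
grip_width: 0.0179
grasp_force: 59.1
```

```bash
python3 -m crank '[{"grip":255,"x":0,"y":-0.05,"z":0,"twist":0},{"grip":255,"x":0,"y":-0.05,"z":0,"twist":0},{"grip":255,"x":0,"y":0,"z":0,"twist":0},{"grip":255,"x":0,"y":0,"z":0,"twist":0},{"grip":255,"x":0,"y":0,"z":0,"twist":0},{"grip":255,"x":0,"y":0,"z":0,"twist":0},{"grip":255,"x":0,"y":0,"z":0,"twist":0},{"grip":255,"x":0,"y":0,"z":0,"twist":0},{"grip":255,"x":0,"y":0,"z":0,"twist":0},{"grip":255,"x":0,"y":0,"z":0,"twist":0}]' 60
```

```text
clock: 21.85
tcp_pos: [0.5875, -0.0568, 0.1116]
eef_rot: [0.0, 0.053, 0.999, 0.001]
wrist_force: [3.6, 4.7, 1.0]
grip_width: 0.018
grasp_force: 59.2
```

```bash
python3 -m crank '[{"grip":255,"x":0,"y":0,"z":0,"twist":0.03},{"grip":255,"x":0,"y":0,"z":0,"twist":0.03},{"grip":255,"x":0,"y":0,"z":0,"twist":0.03},{"grip":255,"x":0,"y":0,"z":0,"twist":0.03},{"grip":255,"x":0,"y":0,"z":0,"twist":0.03},{"grip":255,"x":0,"y":0,"z":0,"twist":0},{"grip":255,"x":0,"y":0,"z":0,"twist":0},{"grip":255,"x":0,"y":0,"z":0,"twist":0},{"grip":255,"x":0,"y":0,"z":0,"twist":0},{"grip":255,"x":0,"y":0,"z":0,"twist":0}]' 60
```

```text
clock: 23.1
tcp_pos: [0.5876, -0.0565, 0.1116]
eef_rot: [0.0, 0.128, 0.992, 0.001]
wrist_force: [4.3, 4.7, 1.1]
grip_width: 0.0182
grasp_force: 59.3
```

Stable. Continue tightening.

```bash
python3 -m crank '[{"grip":255,"x":0,"y":0,"z":0,"twist":0.05},{"grip":255,"x":0,"y":0,"z":0,"twist":0.05},{"grip":255,"x":0,"y":0,"z":0,"twist":0.05},{"grip":255,"x":0,"y":0,"z":0,"twist":0.05},{"grip":255,"x":0,"y":0,"z":0,"twist":0.05},{"grip":255,"x":0,"y":0,"z":0,"twist":0.05},{"grip":255,"x":0,"y":0,"z":0,"twist":0},{"grip":255,"x":0,"y":0,"z":0,"twist":0},{"grip":255,"x":0,"y":0,"z":0,"twist":0},{"grip":255,"x":0,"y":0,"z":0,"twist":0}]' 60
```

```text
clock: 24.35
tcp_pos: [0.5879, -0.0559, 0.1116]
eef_rot: [0.0, 0.274, 0.962, 0.001]
wrist_force: [4.5, 6.0, 1.3]
grip_width: 0.0179
grasp_force: 59.3
```

```bash
python3 -m crank '[{"grip":255,"x":-0.03,"y":0.05,"z":0,"twist":0},{"grip":255,"x":0,"y":0,"z":0,"twist":0.05},{"grip":255,"x":0,"y":0,"z":0,"twist":0.05},{"grip":255,"x":0,"y":0,"z":0,"twist":0.05},{"grip":255,"x":0,"y":0,"z":0,"twist":0.05},{"grip":255,"x":0,"y":0,"z":0,"twist":0.05},{"grip":255,"x":0,"y":0,"z":0,"twist":0.05},{"grip":255,"x":0,"y":0,"z":0,"twist":0},{"grip":255,"x":0,"y":0,"z":0,"twist":0},{"grip":255,"x":0,"y":0,"z":0,"twist":0}]' 60
```

```text
clock: 25.6
tcp_pos: [0.5884, -0.0554, 0.1117]
eef_rot: [-0.0, 0.415, 0.91, 0.002]
wrist_force: [4.2, 5.8, 1.8]
grip_width: 0.0182
grasp_force: 59.4
```

```bash
python3 -m crank '[{"grip":255,"x":0,"y":0,"z":0,"twist":0.05},{"grip":255,"x":0,"y":0,"z":0,"twist":0.05},{"grip":255,"x":0,"y":0,"z":0,"twist":0.05},{"grip":255,"x":0,"y":0,"z":0,"twist":0.05},{"grip":255,"x":0,"y":0,"z":0,"twist":0.05},{"grip":255,"x":0,"y":0,"z":0,"twist":0.05},{"grip":255,"x":0,"y":0,"z":0,"twist":0.03},{"grip":255,"x":0,"y":0,"z":0,"twist":0},{"grip":255,"x":0,"y":0,"z":0,"twist":0},{"grip":255,"x":0,"y":0,"z":0,"twist":0}]' 60; python3 -m crank '[{"grip":255,"x":0,"y":0,"z":0,"twist":0.05},{"grip":255,"x":0,"y":0,"z":0,"twist":0.05},{"grip":255,"x":0,"y":0,"z":0,"twist":0.05},{"grip":255,"x":0,"y":0,"z":0,"twist":0.05},{"grip":255,"x":0,"y":0,"z":0,"twist":0.05},{"grip":255,"x":0,"y":0,"z":0,"twist":0.05},{"grip":255,"x":0,"y":0,"z":0,"twist":0.03},{"grip":255,"x":0,"y":0,"z":0,"twist":0},{"grip":255,"x":0,"y":0,"z":0,"twist":0},{"grip":255,"x":0,"y":0,"z":0,"twist":0}]' 60; python3 -c "
from h import *
np.set_printoptions(precision=4,suppress=True)
s=r.get_state();M=rot(s['eef_rot']);print(s['wrist_torque'],s['wrist_force'],M)
snap('wrist','w8')
a=cv2.imread('pics/w8.png')[230:400,235:405];b=cv2.imread('pics/w5.png')[230:400,235:405]
cv2.imwrite('pics/c8.png',np.hstack([cv2.resize(b,(400,400),interpolation=2),cv2.resize(a,(400,400),interpolation=2)]))
"
```

```text
clock: 26.85
tcp_pos: [0.589, -0.055, 0.1118]
eef_rot: [-0.0, 0.558, 0.83, 0.002]
wrist_force: [6.1, 7.5, 1.4]
grip_width: 0.0179
grasp_force: 59.3
clock: 28.1
tcp_pos: [0.5897, -0.0549, 0.1119]
eef_rot: [0.0, 0.687, 0.727, 0.002]
wrist_force: [6.8, 6.9, 1.3]
grip_width: 0.0183
grasp_force: 59.3
[ 1.5136 -1.5509  0.0905] [6.8101 6.8692 1.2997] [[-0.0559  0.9984  0.0033]
 [ 0.9984  0.0559  0.0034]
 [ 0.0032  0.0035 -1.    ]]
```

View pics/c8.png

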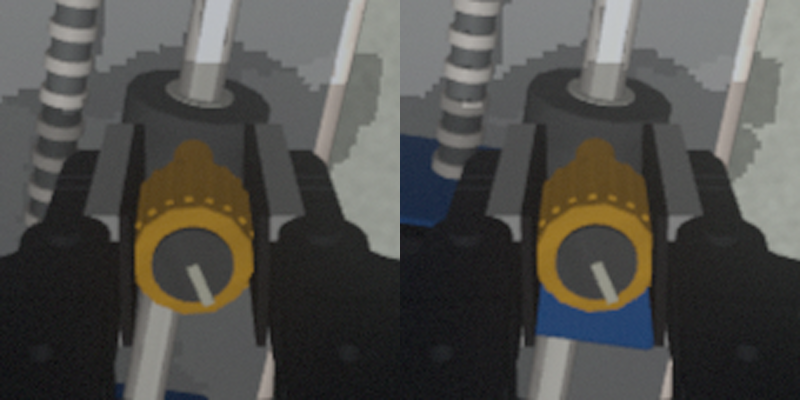

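```bash
python3 -m crank '[{"grip":225,"x":0,"y":0,"z":0,"twist":0},{"grip":200,"x":0,"y":0,"z":0,"twist":0},{"grip":185,"x":0,"y":0,"z":0,"twist":0},{"grip":170,"x":0,"y":0,"z":0,"twist":0},{"grip":160,"x":0,"y":0,"z":0,"twist":0},{"grip":150,"x":0,"y":0,"z":0,"twist":0},{"grip":140,"x":0,"y":0,"z":0,"twist":0},{"grip":130,"x":0,"y":0,"z":0,"twist":0},{"grip":130,"x":0,"y":0,"z":0,"twist":0},{"grip":130,"x":0,"y":0,"z":0,"twist":0}]' 20; python3 -m crank '[{"grip":130,"x":0,"y":0,"z":-0.3,"twist":0},{"grip":130,"x":0,"y":0,"z":-0.7,"twist":0},{"grip":130,"x":0,"y":0,"z":-1,"twist":0},{"grip":130,"x":0,"y":0,"z":-1,"twist":0},{"grip":130,"x":0,"y":0,"z":-1,"twist":0},{"grip":130,"x":0,"y":0,"z":-1,"twist":0},{"grip":130,"x":0,"y":0,"z":-2,"twist":0},{"grip":130,"x":0,"y":0,"z":-2,"twist":0},{"grip":130,"x":0,"y":0,"z":-2,"twist":0},{"grip":130,"x":0,"y":0,"z":0,"twist":0}]'
```

```text
clock: 29.4
tcp_pos: [0.5876, -0.058, 0.1116]
eef_rot: [-0.0, 0.688, 0.726, -0.0]
wrist_force: [0.3, -0.6, -0.0]
grip_width: 0.0418
grasp_force: 0.0
clock: 30.65
tcp_pos: [0.5887, -0.0583, 0.2233]
eef_rot: [0.001, 0.688, 0.726, 0.001]
wrist_force: [0.2, -0.7, 0.8]
grip_width: 0.042
grasp_force: 0.0
```

```bash
python3 -c "
from station import r
print(r.finish_job())"
```

```text
the job is handed in; nothing more can be done
None
```

I loosened the delivery collar, slid it onto the red tip at about 4–7 N (by wrist force), tightened the thumbscrew back the same 1.4 rad, let go clear of the pump and handed the job in at about 31 s; no verdict came back, and I did not recheck the collar's contact after letting go.

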